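Snap the biscuit box shut and close its vent

ROBOT

A 6-joint arm with a two-finger parallel gripper is mounted at the origin on a cart in front of the work surface, level with it; the furniture and walls round the work are solid. World frame = base frame: x ahead of the robot, y to its left, z up, the work surface at z = 0. Lengths are in m, angles in rad, forces in N, time in s.
With the tool pointing down it reaches from about 0.425 to 0.95 m from the base axis. Payload 3.5 kg.
Tool frame: the origin (TCP) lies at the very end of the fingers, on their centre line; the grasp point (between the pads) lies 19 mm behind it; z points along the fingers, y is the line along which they close (so a half turn about z gives the same grasp; the last joint's range is limited). The gripper opens to 85 mm and grips with 20 to 120 N. Pads are 22 mm wide; open, the fingers measure 114 mm over their backs; the gripper's body (76 mm by 85 mm) begins 54 mm behind the grasp point. The pads swing forward as they close: fully open they stand 13 mm farther back than shut.
Start: joints at [-1.439, 0.286, 1.577, -0, 1.279, -0.15], TCP at [0.188, -0.648, 0.231] pointing down, gripper open.
Joint ranges: [-2.77, 2.77], [-0.9, 2.22], [0.21, 2.48], [-1.53, 4.67], [0.24, 2.81], [-2.84, 2.84]. Speed limits (rad/s): [2.79, 2.79, 3.14, 3.14, 3.14, 3.14].

INTERFACE

Orientations are given as a unit quaternion [x, y, z, w].
In Python, from plant import ctrl, optics, sign_off gives the robot as it stands.
- The arm moves only by the shell command python3 -m creep 'ROWS' [FORCE]. ROWS is JSON, a list of rows, each an object of numbers: "x", "y", "z": the shift along the tool's x, y, z in mm; "rx", "ry", "rz": the turn, a rotation vector about the tool's x, y, z in degrees; "grip": the opening, from 0 (shut) to 1 (fully open). In form: [{"x": .., "y": .., "z": .., "rx": .., "ry": .., "rz": .., "grip": ..}, ...]. A call has exactly 10 rows; each row shifts and turns the commanded pose from where the row before left it, along the tool's axes as they then stand; what a row does not reach is not made up. A row lasts 1/12 s, in which the tool goes at most 41.7 mm and 7.16 degrees, less where a joint would pass 70% of its speed; a pose out of reach is approached as far as the arm can. A call with a gripper value outside its range is refused whole. The fingers move at their own pace and stop on an object; FORCE is the grip in N (left out, the last holds). Time passes only in rows, so rows that do not move let the fingers close, or fill a call up. It gives the time, the measured TCP pose, the force, the opening and the grip force at its end, in the units of the state.
- ctrl.get_state(): the state, without advancing time (a new reading comes with each control period).
- optics.read_camera(name): name is "scene" or "side" or "wrist"; returns a dict with "color" (420x560x3 uint8, blue, green, red), "K" (3x3 intrinsics, pixels), "R" (3x3) and "t" (3): a world point X has camera coordinates R X + t. Camera axes: x right, y down, z forward; pixel columns grow to the right and rows downward; lengths in m; the calibration is good to about 2 mm. A picture is of the moment at which its call begins. There is no depth.
- sign_off(): hands the job in; it is judged then, once.
The state is a dict: "time": time; "qpos": joint angles; "dq": joint speeds; "joint_efforts": joint torques, N m; "eef_pos": TCP position; "tcp_rot": TCP orientation; "contact_force": force on the tool from outside, world axes, zero at the start; "wrist_torque": the same for the moment, N m; "opening": opening from 0.0 (shut) to 1.0 (fully open); "finger_force": force on a finger pad.
Only numpy, scipy, OpenCV 4.12 (cv2) and the standard library are available. Lean on these libraries where they do the work, as an engineer would, in place of code of your own. Each camera call takes 0.05 s, during which the arm holds its last target. There are 200 camera calls.

TASK

Close the biscuit box airtight: press down round the lid's teal rim until each of the three sides that stand up has clicked down flat, and only after that push the orange vent plug in the lid fully in (until then it must stay open, to let the trapped air out). Only press: the box stays standing where it is, nothing is picked up, and the things around it are left undisturbed.

Things in the scene. Friction and masses are not known exactly. Their poses are not given: they have to be found in the camera images.
- biscuit_box: Square clear plastic food box of round biscuits, with a teal-rimmed lid on it: 130 x 130 mm over the lid, 104 x 104 mm at the foot, 68 mm high to the top of the shut rim, 0.6 kg, loose. Origin: centre of its underside; z up, x and y square to its sides; it may stand at any yaw. The worktop's front edge and the cabinets run along (x, y) = (0.26, 0.97); a tall lamp stands behind the box, to the right.
- lid_middle (a point): Middle of the lid's frosted panel (79 mm square), 64.5 mm above the box's underside; axes as the box's. Round the panel run four teal rim sides, each 25 mm wide, mitred at the corners. The side towards -y, with two small straps on its skirt, is already hooked on, flat and fixed. The other three (towards +x, +y and -x) stand up.
- rim_a (a joint): Snap side of the rim towards the box's +x: its angle in rad about its inner edge (40 mm from the lid's middle, 63 mm above the underside). 0 to 0.03 = flat, clicked shut; 0.42 = standing up, outer edge 10 mm too high. Pressed at its ridges it resists with up to about 10 N, passes the catch about half way and stays down; let go before that, it springs up again.
- rim_a_press (a point): Middle of three fine grip ridges on top of that side (+x), where to press: midway along the side, 55 mm from the lid's middle, 10 mm from the outer edge. It moves with the side: 68 mm above the underside when shut, about 73 mm when up. With the side shut, its x axis points outward and its y axis along the side.
- rim_b (a joint): Snap side of the rim towards the box's +y: its angle in rad about its inner edge (40 mm from the lid's middle, 63 mm above the underside). 0 to 0.03 = flat, clicked shut; 0.42 = standing up, outer edge 10 mm too high. Pressed at its ridges it resists with up to about 10 N, passes the catch about half way and stays down; let go before that, it springs up again.
- rim_b_press (a point): Middle of three fine grip ridges on top of that side (+y), where to press: midway along the side, 55 mm from the lid's middle, 10 mm from the outer edge. It moves with the side: 68 mm above the underside when shut, about 73 mm when up. With the side shut, its x axis points outward and its y axis along the side.
- rim_c (a joint): Snap side of the rim towards the box's -x: its angle in rad about its inner edge (40 mm from the lid's middle, 63 mm above the underside). 0 to 0.03 = flat, clicked shut; 0.42 = standing up, outer edge 10 mm too high. Pressed at its ridges it resists with up to about 10 N, passes the catch about half way and stays down; let go before that, it springs up again.
- rim_c_press (a point): Middle of three fine grip ridges on top of that side (-x), where to press: midway along the side, 55 mm from the lid's middle, 10 mm from the outer edge. It moves with the side: 68 mm above the underside when shut, about 73 mm when up. With the side shut, its x axis points outward and its y axis along the side.
- vent_plug (a joint): Orange rubber vent plug in the lid panel: how far it stands out of its seat, in m. 0 = pushed fully home, about 0.005 = open. It slides straight down against a friction of 4 N, stays where it is left, and stops hard at 0.
- vent_top (a point): Centre of the top of the orange vent plug's head (23 mm across): at x = +12 mm, y = -21 mm in the box's frame, 69.6 mm above the box's underside when shut, up to 6 mm higher when open.
- cup_a: White coffee cup with a red line, 62 mm across, 52 mm high, on a slate coaster at the right front; origin at its underside.
- sugar_tin: White sugar canister with a knobbed lid, 70 mm across, 85 mm high, left of the box; origin at its underside.
- coffee_jar: Glass jar of coffee with a dark lid, 83 mm across, 130 mm high, behind the box; origin at its underside.
- cinnamon: Spice jar with a yellow cap, 45 mm across, 100 mm high, left of the box; origin at its underside.

How it is judged:
By the outcome, as a careful person would: the job done as asked, in the order asked, and still so for the second after the job is handed in, with the robot touching nothing.
It also fails if it takes over 48 s, if anything falls off the work surface, if the arm or the gripper's body presses on something with over 40 N, if the wrist force passes 120 N, or if a joint passes its speed limit or range.

## Working session

There is one attempt and no reset: what is moved stays moved. The work goes in short steps, Python scripts to look and compute and a shell command to move; the robot and the scene stay as the last step left them, time stands still between calls to the robot, and variables do not carry over. Pictures are saved under pics/ and viewed, at most 10 in all, crops included, and the job is handed in when it is done.

```bash
mkdir -p pics; ls
python3 - <<'E'
from plant import ctrl, optics
import cv2,pickle
s=ctrl.get_state();print(s)
d={n:optics.read_camera(n) for n in("scene","side")}
pickle.dump(d,open('d.pkl','wb'))
for n in d: cv2.imwrite(f'pics/{n}0.png',d[n]['color']);print(n,d[n]['K'],d[n]['R'],d[n]['t'])
E
```

```text
pics
{'time': 0.0, 'qpos': array([-1.43898293e+00,  2.87177991e-01,  1.57818960e+00, -1.03815589e-05,
        1.27861449e+00, -1.50016662e-01]), 'dq': array([ 0.00121319, -0.00089101, -0.00034451, -0.00066123,  0.0006762 ,
       -0.00050887]), 'joint_efforts': array([-1.65144731e-03, -4.05985951e+01, -2.92627412e+01, -2.39091933e-04,
        5.72160716e-03, -4.31828994e-06]), 'eef_pos': array([ 0.18765356, -0.64769742,  0.22993215]), 'tcp_rot': array([ 9.90086978e-01,  1.40450517e-01,  5.90492463e-06, -1.19471101e-03]), 'contact_force': array([ 0.7194576 ,  0.22920524, -0.27631117]), 'wrist_torque': array([-0.00119019, -0.03466004, -0.01332988]), 'finger_force': 0.0, 'opening': 0.9951010772477051}
scene [[468.139963     0.         274.60528677]
 [  0.         468.139963   207.5987172 ]
 [  0.           0.           1.        ]] [[-0.6037256  -0.79679445  0.0251795 ]
 [-0.41093942  0.28398993 -0.86630163]
 [ 0.68311361 -0.53335572 -0.49888624]] [0.1934565  0.34119542 0.77157833]
side [[497.42416166   0.         283.29104646]
 [  0.         497.42416166 208.89025661]
 [  0.           0.           1.        ]] [[ 0.92114425 -0.38919946 -0.00412884]
 [-0.1476946  -0.33970475 -0.92886328]
 [ 0.3601105   0.85622688 -0.37039973]] [-0.56363105  0.07702846  1.24894169]
```

View pics/scene0.png

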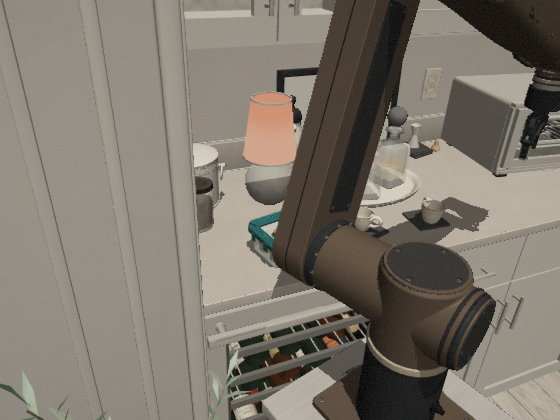

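View pics/side0.png

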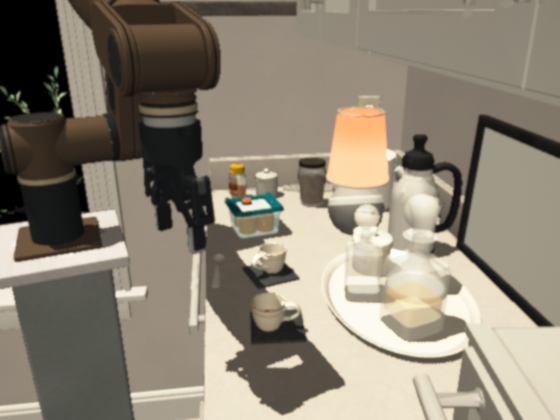

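The side view shows the teal lid at about (254,207) with the orange plug at (247,201). In the scene view the box sits around (275,230), half hidden by the arm.

```bash
cat > h.py <<'E'
import numpy as np,cv2
def ray(d,u,v,z):
    K,R,t=map(np.array,(d['K'],d['R'],d['t']))
    c=-R.T@t; r=R.T@np.linalg.solve(K,[u,v,1.]); return c+r*(z-c[2])/r[2]
def proj(d,X):
    p=np.array(d['K'])@(np.array(d['R'])@np.array(X)+d['t']); return p[:2]/p[2]
def blobs(img,lo,hi,amin=20):
    m=cv2.inRange(cv2.cvtColor(img,cv2.COLOR_BGR2HSV),lo,hi)
    n,l,s,c=cv2.connectedComponentsWithStats(m)
    return m,l,sorted([(int(s[i,4]),tuple(map(int,s[i,:4])),c[i].round(1),i) for i in range(1,n) if s[i,4]>=amin],key=lambda b:-b[0])
E
python3 - <<'E'
from h import *;import pickle
d=pickle.load(open('d.pkl','rb'))
s=d['side'];im=s['color']
for nm,lo,hi in(('or',(3,150,120),(18,255,255)),('teal',(80,90,30),(100,255,255))):
    for b in blobs(im,lo,hi)[2][:5]: print(nm,b[:3],ray(s,*b[2],0.073))
cv2.imwrite('pics/s_crop.png',cv2.resize(im[150:250,200:330],None,fx=6,fy=6,interpolation=cv2.INTER_CUBIC))
c=d['scene'];
for b in blobs(c['color'],(80,90,30),(100,255,255))[2][:3]: print('scene teal',b[:3],ray(c,*b[2],0.07))
E
```

```text
or (31, (243, 198, 8, 6), array([246.4, 200.4])) [ 0.4620182  -0.10864788  0.073     ]
or (26, (232, 188, 9, 7), array([236.1, 192. ])) [ 0.45730558 -0.03617822  0.073     ]
teal (476, (226, 192, 56, 24), array([255.2, 204.8])) [ 0.47227305 -0.14755039  0.073     ]
scene teal (543, (249, 211, 32, 41), array([263.3, 229.5])) [ 0.4908327 -0.0929043  0.07     ]
```

View pics/s_crop.png

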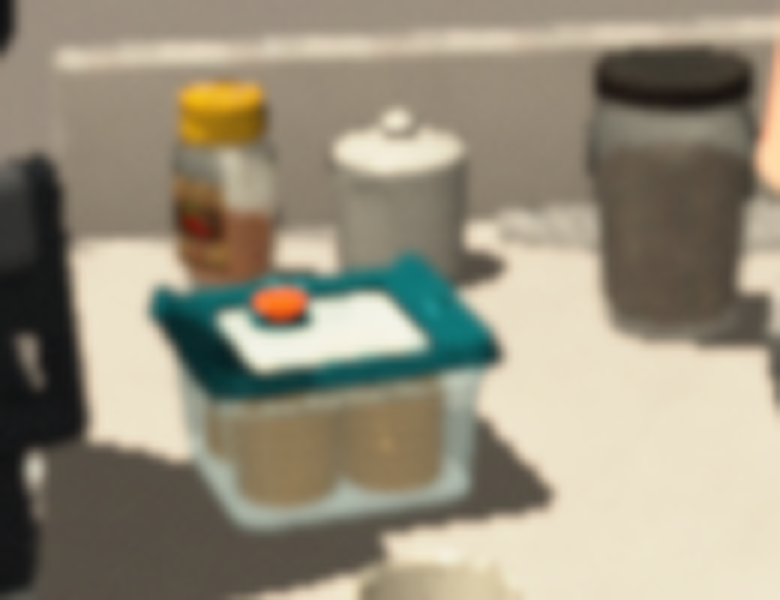

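Box centre is near (0.475, -0.13). The plug lies to the back-left, so the box's -y looks to point roughly towards world +y. I'll move over it with the gripper shut and use the wrist camera.

```bash
python3 -m creep '[{"x":29,"y":-29,"grip":0},{"x":29,"y":-29,"grip":0},{"x":29,"y":-29,"grip":0},{"x":29,"y":-29,"grip":0},{"x":29,"y":-29,"grip":0},{"x":29,"y":-29,"grip":0},{"x":29,"y":-29,"grip":0},{"x":29,"y":-29,"grip":0},{"x":29,"y":-29,"grip":0},{"x":29,"y":-29,"grip":0}]' 20
python3 - <<'E'
from plant import ctrl, optics
from h import *
import pickle
d=optics.read_camera("wrist");pickle.dump(d,open('w1.pkl','wb'))
cv2.imwrite('pics/w1.png',d['color']);print(-np.array(d['R']).T@d['t'],d['R'],ctrl.get_state()['qpos'])
for nm,lo,hi in(('or',(3,150,120),(18,255,255)),('teal',(80,90,30),(100,255,255))):
    for b in blobs(d['color'],lo,hi)[2][:4]: print(nm,b[:3],ray(d,*b[2],0.073))
E
```

```text
[ 0.25120947 -0.62963826  0.37329024] [[ 0.2774884  -0.96072537 -0.00263473]
 [-0.92614203 -0.26822683  0.26517034]
 [-0.25546258 -0.07114156 -0.96419798]] [-1.43903257e+00  2.87019171e-01  1.57784630e+00  2.67762649e-06
  1.27859284e+00 -1.49973131e-01]$[0]: bad value
```

View pics/w1.png

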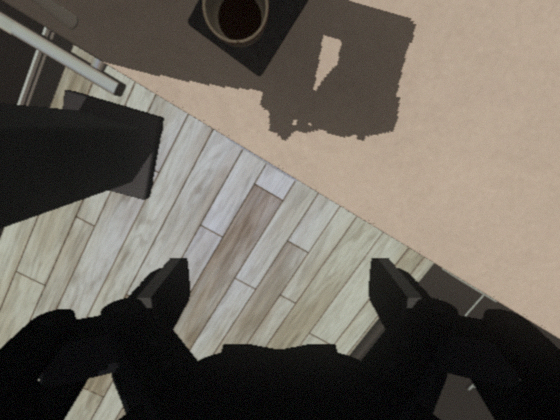

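The move was refused: the picture shows only the floor, cup and worktop edge from the start pose. I'll retry with all the fields filled in.

```bash
python3 -m creep '[{"x":29,"y":-29,"z":0,"rx":0,"ry":0,"rz":0,"grip":0},{"x":29,"y":-29,"z":0,"rx":0,"ry":0,"rz":0,"grip":0},{"x":29,"y":-29,"z":0,"rx":0,"ry":0,"rz":0,"grip":0},{"x":29,"y":-29,"z":0,"rx":0,"ry":0,"rz":0,"grip":0},{"x":29,"y":-29,"z":0,"rx":0,"ry":0,"rz":0,"grip":0},{"x":29,"y":-29,"z":0,"rx":0,"ry":0,"rz":0,"grip":0},{"x":29,"y":-29,"z":0,"rx":0,"ry":0,"rz":0,"grip":0},{"x":29,"y":-29,"z":0,"rx":0,"ry":0,"rz":0,"grip":0},{"x":29,"y":-29,"z":0,"rx":0,"ry":0,"rz":0,"grip":0},{"x":29,"y":-29,"z":0,"rx":0,"ry":0,"rz":0,"grip":0}]' 20
```

```text
time: 0.98
eef_pos: [0.386, -0.2871, 0.2312]
tcp_rot: [0.99, 0.14, 0.0, -0.0]
contact_force: [0.8, -1.5, 0.6]
opening: 0.0
finger_force: 0.0
```

```bash
python3 -m creep '[{"x":16,"y":-24,"z":-12,"rx":0,"ry":0,"rz":0,"grip":0},{"x":16,"y":-24,"z":-12,"rx":0,"ry":0,"rz":0,"grip":0},{"x":16,"y":-24,"z":-12,"rx":0,"ry":0,"rz":0,"grip":0},{"x":16,"y":-24,"z":-12,"rx":0,"ry":0,"rz":0,"grip":0},{"x":16,"y":-24,"z":-12,"rx":0,"ry":0,"rz":0,"grip":0},{"x":0,"y":0,"z":0,"rx":0,"ry":0,"rz":0,"grip":0},{"x":0,"y":0,"z":0,"rx":0,"ry":0,"rz":0,"grip":0},{"x":0,"y":0,"z":0,"rx":0,"ry":0,"rz":0,"grip":0},{"x":0,"y":0,"z":0,"rx":0,"ry":0,"rz":0,"grip":0},{"x":0,"y":0,"z":0,"rx":0,"ry":0,"rz":0,"grip":0}]' 20
python3 - <<'E'
from plant import ctrl, optics
from h import *
import pickle
d=optics.read_camera("wrist");pickle.dump(d,open('w2.pkl','wb'))
cv2.imwrite('pics/w2.png',d['color']);print(-np.array(d['R']).T@d['t'],ctrl.get_state()['qpos'])
for nm,lo,hi in(('or',(3,150,120),(18,255,255)),('teal',(80,90,30),(100,255,255))):
    for b in blobs(d['color'],lo,hi)[2][:4]: print(nm,b[:3],ray(d,*b[2],0.073))
E
```

```text
time: 1.82
eef_pos: [0.4285, -0.1524, 0.2903]
tcp_rot: [0.99, 0.14, -0.001, -0.0]
contact_force: [-0.6, -0.0, 0.6]
opening: -0.003
finger_force: 0.0
[ 0.49231537 -0.1342206   0.43344908] [-5.65291560e-01 -2.60973823e-01  2.02208743e+00 -1.29499690e-04
  1.38206287e+00  7.25535833e-01]
or (259, (244, 142, 18, 18), array([252.5, 150.4])) [ 0.45941448 -0.11058913  0.073     ]
or (21, (45, 38, 7, 5), array([48.1, 39.8])) [0.51190267 0.13067025 0.073     ]
teal (2855, (212, 78, 74, 123), array([242.4, 136.2])) [ 0.47189798 -0.09515722  0.073     ]
teal (568, (276, 95, 63, 45), array([314.8, 114.1])) [ 0.51851402 -0.16873268  0.073     ]
teal (542, (282, 176, 33, 33), array([300.3, 194.6])) [ 0.42404895 -0.18045191  0.073     ]
```

View pics/w2.png

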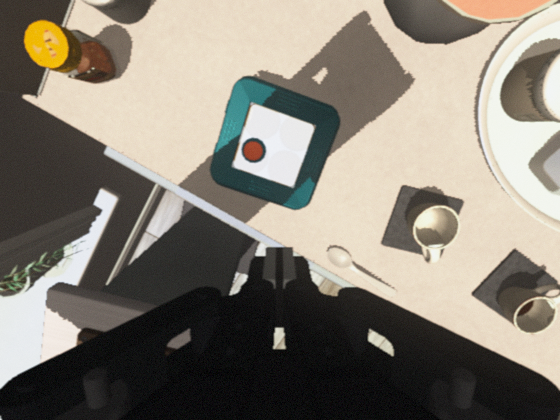

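The wrist picture shows the lid's white panel with corners near (250,103), (315,125), (298,187) and (235,168). The plug at (252,150) is offset left and slightly down. So box +x points down in the image (towards the robot), +y points right, and the left side is the hooked one. Next I measure it properly.

```bash
cat > m.py <<'E'
from h import *
def box(d,pred=(0.475,-0.13)):
    m,l,_=blobs(d['color'],(0,0,150),(180,45,255))
    u,v=proj(d,[*pred,0.0645]).astype(int)
    h=cv2.cvtColor(d['color'],cv2.COLOR_BGR2HSV)
    teal=cv2.inRange(h,(78,70,20),(102,255,255)); orr=cv2.inRange(h,(0,150,80),(18,255,255))
    hull=np.zeros_like(teal); pts=cv2.findNonZero(teal); cv2.fillConvexPoly(hull,cv2.convexHull(pts),255)
    inner=hull&~cv2.dilate(teal,None)
    inner=cv2.morphologyEx(inner,cv2.MORPH_OPEN,np.ones((5,5)))
    cs,_=cv2.findContours(inner,cv2.RETR_EXTERNAL,cv2.CHAIN_APPROX_NONE)
    c=max(cs,key=cv2.contourArea)
    W=np.array([ray(d,*p,0.0645)[:2] for p in cv2.convexHull(c)[:,0]],np.float32)
    cen,size,ang=cv2.minAreaRect((W*1000).astype(np.float32))
    # outer via hull
    O=np.array([ray(d,*p,0.073)[:2] for p in cv2.convexHull(pts)[:,0]],np.float32)
    oc=cv2.minAreaRect(O*1000)
    ob=blobs(d['color'],(0,150,80),(18,255,255))[2]
    ob=min(ob,key=lambda b:np.hypot(*(b[2]-proj(d,[*pred,.07]))))
    pl=ray(d,*ob[2],0.0746)[:2]
    a=np.radians(ang); cand=[a+k*np.pi/2 for k in range(4)]
    w=np.array([[np.cos(t),np.sin(t)] for t in cand]); off=pl-np.array(cen)/1000
    def err(t): R=np.array([[np.cos(t),-np.sin(t)],[np.sin(t),np.cos(t)]]); return np.linalg.norm(R@[.012,-.021]-off)
    t=min(cand,key=err)
    return dict(panel=(cen,size),outer=oc,plug=pl,yaw=np.degrees(t),err=err(t),t=t,c=np.array(cen)/1000)
E
python3 - <<'E'
from m import *;import pickle
d=pickle.load(open('w2.pkl','rb'));b=box(d);print(b)
t=b['t'];R=np.array([[np.cos(t),-np.sin(t)],[np.sin(t),np.cos(t)]])
for p in([.055,0],[0,.055],[-.055,0],[.012,-.021]): w=b['c']+R@p;print(p,w,np.hypot(*w))
E
```

```text
{'panel': ((293.3230895996094, -183.51992797851562), (467.54339599609375, 821.32958984375)), 'outer': ((310.94293212890625, -180.11602783203125), (482.08331298828125, 805.8642578125), 16.401348114013672), 'plug': array([ 0.45956053, -0.11069403]), 'yaw': np.float64(106.59012985229494), 'err': np.float64(0.15944570828543062), 't': np.float64(1.8603487160508436), 'c': array([ 0.29332309, -0.18351993])}
[0.055, 0] [ 0.27761931 -0.13080948] 0.3068934686648413
[0, 0.055] [ 0.24061264 -0.19922371] 0.3123852259318149
[-0.055, 0] [ 0.30902687 -0.23623038] 0.3889760874473676
[0.012, -0.021] [ 0.31002262 -0.16602348] 0.3516785728525867
```

Teal pixels elsewhere in the image upset the hull, so I'll restrict the mask to a window around the lid.

```bash
python3 - <<'E'
s=open('m.py').read()
s=s.replace("    hull=np","    win=np.zeros_like(teal); cv2.circle(win,(int(u),int(v)),int(0.11*d['K'][0][0]/(np.array(d['R'])@[*pred,.07]+d['t'])[2]),255,-1); teal&=win\n    hull=np")
open('m.py','w').write(s)
E
python3 - <<'E'
from m import *;import pickle
d=pickle.load(open('w2.pkl','rb'));b=box(d);print(b)
t=b['t'];R=np.array([[np.cos(t),-np.sin(t)],[np.sin(t),np.cos(t)]])
for p in([.055,0],[0,.055],[-.055,0],[.012,-.021]): w=b['c']+R@p;print(p,w,np.hypot(*w))
E
```

```text
{'panel': ((470.2828369140625, -132.2194061279297), (81.67738342285156, 79.67516326904297)), 'outer': ((470.84344482421875, -131.97036743164062), (126.7029037475586, 127.06769561767578), 86.98593139648438), 'plug': array([ 0.45956053, -0.11069403]), 'yaw': np.float64(176.59627532958984), 'err': np.float64(0.00015035202931194816), 't': np.float64(3.082186451259777), 'c': array([ 0.47028284, -0.13221941])}
[0.055, 0] [ 0.41537986 -0.12895399] 0.4349362683234568
[0, 0.055] [ 0.46701742 -0.18712238] 0.503110380322208
[-0.055, 0] [ 0.52518582 -0.13548483] 0.542380197465199
[0.012, -0.021] [ 0.4595508 -0.110544 ] 0.47265940639336834
```

The fit is good: the plug agrees to 0.2 mm. Centre is (0.4703, -0.1322) and yaw 176.6°. I'll align the tool and go above side b.

```bash
python3 -m creep '[{"x":0,"y":0,"z":20,"rx":0,"ry":0,"rz":6.5,"grip":0},{"x":0,"y":0,"z":20,"rx":0,"ry":0,"rz":6.5,"grip":0},{"x":0,"y":0,"z":20,"rx":0,"ry":0,"rz":6.5,"grip":0},{"x":8,"y":6.5,"z":25,"rx":0,"ry":0,"rz":0,"grip":0},{"x":8,"y":6.5,"z":25,"rx":0,"ry":0,"rz":0,"grip":0},{"x":8,"y":6.5,"z":25,"rx":0,"ry":0,"rz":0,"grip":0},{"x":8,"y":6.5,"z":25,"rx":0,"ry":0,"rz":0,"grip":0},{"x":8.5,"y":6.5,"z":25,"rx":0,"ry":0,"rz":0,"grip":0},{"x":0,"y":0,"z":0,"rx":0,"ry":0,"rz":0,"grip":0},{"x":0,"y":0,"z":0,"rx":0,"ry":0,"rz":0,"grip":0}]' 20
cat > look.py <<'E'
import sys,pickle
from plant import ctrl,optics
from h import *
d=optics.read_camera(sys.argv[1]);s=ctrl.get_state();print(s['eef_pos'].round(4),s['tcp_rot'].round(4),s['contact_force'].round(1),round(s['time'],2))
pickle.dump(d,open(sys.argv[2]+'.pkl','wb'));cv2.imwrite(f'pics/{sys.argv[2]}.png',d['color'])
E
python3 look.py wrist w3
```

```text
time: 2.7
eef_pos: [0.4663, -0.1864, 0.1046]
tcp_rot: [1.0, -0.03, -0.002, -0.001]
contact_force: [0.1, 0.3, 0.3]
opening: 0.006
finger_force: 0.0
[ 0.4673 -0.1868  0.1063] [ 9.996e-01 -2.980e-02 -6.000e-04 -3.000e-04] [0.3 0.6 0.9] 2.75
```

View pics/w3.png

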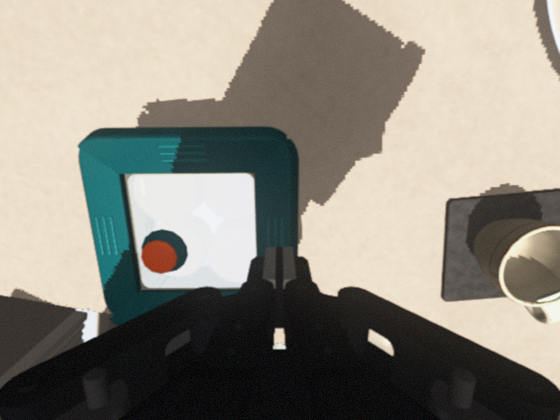

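The wrist view shows the shut fingertips at about (280,265), on the ridges of the right side (b). The top side is c, with its ridges at (182,150), and the plug is at (160,256), so the layout holds. Pressing b now.

```bash
python3 -m creep '[{"x":0,"y":1,"z":14,"rx":0,"ry":0,"rz":0,"grip":0},{"x":0,"y":1,"z":13,"rx":0,"ry":0,"rz":0,"grip":0},{"x":0,"y":0,"z":1.5,"rx":0,"ry":0,"rz":0,"grip":0},{"x":0,"y":0,"z":1.5,"rx":0,"ry":0,"rz":0,"grip":0},{"x":0,"y":0,"z":1.5,"rx":0,"ry":0,"rz":0,"grip":0},{"x":0,"y":0,"z":1.5,"rx":0,"ry":0,"rz":0,"grip":0},{"x":0,"y":0,"z":1.5,"rx":0,"ry":0,"rz":0,"grip":0},{"x":0,"y":0,"z":1.5,"rx":0,"ry":0,"rz":0,"grip":0},{"x":0,"y":0,"z":0.5,"rx":0,"ry":0,"rz":0,"grip":0},{"x":0,"y":0,"z":0,"rx":0,"ry":0,"rz":0,"grip":0}]' 20
```

```text
time: 3.58
eef_pos: [0.4688, -0.1895, 0.0714]
tcp_rot: [1.0, -0.029, 0.002, 0.001]
contact_force: [0.2, -1.6, 2.5]
opening: -0.003
finger_force: 1.4
```

```bash
python3 -m creep '[{"x":0,"y":0,"z":0.5,"rx":0,"ry":0,"rz":0,"grip":0},{"x":0,"y":0,"z":0.5,"rx":0,"ry":0,"rz":0,"grip":0},{"x":0,"y":0,"z":0.5,"rx":0,"ry":0,"rz":0,"grip":0},{"x":0,"y":0,"z":0.5,"rx":0,"ry":0,"rz":0,"grip":0},{"x":0,"y":0,"z":0.5,"rx":0,"ry":0,"rz":0,"grip":0},{"x":0,"y":0,"z":0.5,"rx":0,"ry":0,"rz":0,"grip":0},{"x":0,"y":0,"z":0,"rx":0,"ry":0,"rz":0,"grip":0},{"x":0,"y":0,"z":0,"rx":0,"ry":0,"rz":0,"grip":0},{"x":0,"y":0,"z":0,"rx":0,"ry":0,"rz":0,"grip":0},{"x":0,"y":0,"z":0,"rx":0,"ry":0,"rz":0,"grip":0}]' 20
```

```text
time: 4.42
eef_pos: [0.4675, -0.1882, 0.0677]
tcp_rot: [1.0, -0.029, -0.0, -0.0]
contact_force: [-2.1, 1.6, 9.5]
opening: 0.004
finger_force: 4.1
```

```bash
python3 -m creep '[{"x":0,"y":0,"z":0.5,"rx":0,"ry":0,"rz":0,"grip":0},{"x":0,"y":0,"z":0.5,"rx":0,"ry":0,"rz":0,"grip":0},{"x":0,"y":0,"z":0.5,"rx":0,"ry":0,"rz":0,"grip":0},{"x":0,"y":0,"z":0.5,"rx":0,"ry":0,"rz":0,"grip":0},{"x":0,"y":0,"z":0,"rx":0,"ry":0,"rz":0,"grip":0},{"x":0,"y":0,"z":0,"rx":0,"ry":0,"rz":0,"grip":0},{"x":0,"y":0,"z":0,"rx":0,"ry":0,"rz":0,"grip":0},{"x":0,"y":0,"z":0,"rx":0,"ry":0,"rz":0,"grip":0},{"x":0,"y":0,"z":0,"rx":0,"ry":0,"rz":0,"grip":0},{"x":0,"y":0,"z":0,"rx":0,"ry":0,"rz":0,"grip":0}]' 20
python3 - <<'E'
from plant import ctrl
s=ctrl.get_state();print(s['contact_force'],s['wrist_torque'],s['eef_pos'])
E
```

```text
time: 5.25
eef_pos: [0.4676, -0.1884, 0.0673]
tcp_rot: [1.0, -0.029, -0.001, -0.0]
contact_force: [-5.3, 2.2, 16.2]
opening: 0.0
finger_force: 8.3
[-5.25597881  2.16042925 16.24968536] [0.53885397 0.99657893 0.03099875] [ 0.46763326 -0.18836107  0.0672535 ]
```

Force rose to 16 N against a hard stop at flat height, so b is down. I'll lift, move over c and look.

```bash
python3 -m creep '[{"x":0,"y":0,"z":-20,"rx":0,"ry":0,"rz":0,"grip":0},{"x":0,"y":0,"z":-20,"rx":0,"ry":0,"rz":0,"grip":0},{"x":14,"y":-14,"z":0,"rx":0,"ry":0,"rz":0,"grip":0},{"x":14,"y":-14,"z":0,"rx":0,"ry":0,"rz":0,"grip":0},{"x":14,"y":-14,"z":0,"rx":0,"ry":0,"rz":0,"grip":0},{"x":14,"y":-14,"z":0,"rx":0,"ry":0,"rz":0,"grip":0},{"x":1,"y":0,"z":0,"rx":0,"ry":0,"rz":0,"grip":0},{"x":0,"y":0,"z":0,"rx":0,"ry":0,"rz":0,"grip":0},{"x":0,"y":0,"z":0,"rx":0,"ry":0,"rz":0,"grip":0},{"x":0,"y":0,"z":0,"rx":0,"ry":0,"rz":0,"grip":0}]' 20
python3 look.py scene s4; python3 look.py side sd4
python3 - <<'E'
from h import *
a=cv2.imread('pics/s4.png')[190:270,225:325];b=cv2.imread('pics/sd4.png')[180:250,205:305]
cv2.imwrite('pics/c4.png',np.hstack([cv2.resize(a,(400,320),interpolation=2),cv2.resize(b,(400,320),interpolation=2)]))
E
```

```text
time: 6.08
eef_pos: [0.5268, -0.1361, 0.1042]
tcp_rot: [1.0, -0.03, -0.001, -0.0]
contact_force: [-0.1, -0.4, -0.7]
opening: -0.003
finger_force: 0.0
[ 0.5268 -0.1363  0.1044] [ 9.996e-01 -2.970e-02 -6.000e-04 -2.000e-04] [ 1.3 -0.4  0.3] 6.13
[ 0.527  -0.1363  0.1045] [ 9.996e-01 -2.980e-02 -4.000e-04 -1.000e-04] [0.5 0.2 0.4] 6.18
```

View pics/c4.png

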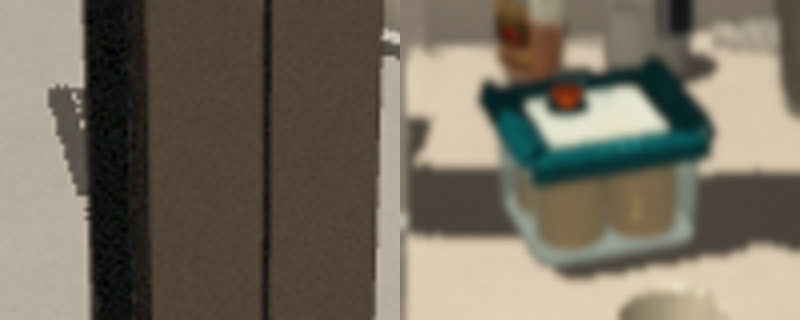

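In the side view the near side (b) now lies flat while the left and right sides still slope up. The scene view is blocked by the arm. Pressing c.

```bash
python3 -m creep '[{"x":0,"y":0,"z":14,"rx":0,"ry":0,"rz":0,"grip":0},{"x":0,"y":0,"z":14,"rx":0,"ry":0,"rz":0,"grip":0},{"x":0,"y":0,"z":1.5,"rx":0,"ry":0,"rz":0,"grip":0},{"x":0,"y":0,"z":1.5,"rx":0,"ry":0,"rz":0,"grip":0},{"x":0,"y":0,"z":1.5,"rx":0,"ry":0,"rz":0,"grip":0},{"x":0,"y":0,"z":1.5,"rx":0,"ry":0,"rz":0,"grip":0},{"x":0,"y":0,"z":1.5,"rx":0,"ry":0,"rz":0,"grip":0},{"x":0,"y":0,"z":1.5,"rx":0,"ry":0,"rz":0,"grip":0},{"x":0,"y":0,"z":1,"rx":0,"ry":0,"rz":0,"grip":0},{"x":0,"y":0,"z":0,"rx":0,"ry":0,"rz":0,"grip":0}]' 20;  python3 -m creep '[{"x":0,"y":0,"z":0.5,"rx":0,"ry":0,"rz":0,"grip":0},{"x":0,"y":0,"z":0.5,"rx":0,"ry":0,"rz":0,"grip":0},{"x":0,"y":0,"z":0.5,"rx":0,"ry":0,"rz":0,"grip":0},{"x":0,"y":0,"z":0.5,"rx":0,"ry":0,"rz":0,"grip":0},{"x":0,"y":0,"z":0,"rx":0,"ry":0,"rz":0,"grip":0},{"x":0,"y":0,"z":0,"rx":0,"ry":0,"rz":0,"grip":0},{"x":0,"y":0,"z":0,"rx":0,"ry":0,"rz":0,"grip":0},{"x":0,"y":0,"z":0,"rx":0,"ry":0,"rz":0,"grip":0},{"x":0,"y":0,"z":0,"rx":0,"ry":0,"rz":0,"grip":0},{"x":0,"y":0,"z":0,"rx":0,"ry":0,"rz":0,"grip":0}]' 20
```

```text
time: 7.02
eef_pos: [0.5283, -0.1361, 0.068]
tcp_rot: [1.0, -0.029, 0.0, 0.0]
contact_force: [-0.2, 1.0, 4.0]
opening: -0.0
finger_force: 2.0
time: 7.85
eef_pos: [0.5285, -0.1361, 0.0675]
tcp_rot: [1.0, -0.029, 0.0, 0.0]
contact_force: [-3.9, 2.1, 12.5]
opening: 0.003
finger_force: 6.1
```

```bash
python3 -m creep '[{"x":0,"y":0,"z":0.5,"rx":0,"ry":0,"rz":0,"grip":0},{"x":0,"y":0,"z":0.5,"rx":0,"ry":0,"rz":0,"grip":0},{"x":0,"y":0,"z":0,"rx":0,"ry":0,"rz":0,"grip":0},{"x":0,"y":0,"z":-20,"rx":0,"ry":0,"rz":0,"grip":0},{"x":0,"y":0,"z":-21,"rx":0,"ry":0,"rz":0,"grip":0},{"x":-28,"y":0,"z":0,"rx":0,"ry":0,"rz":0,"grip":0},{"x":-28,"y":0,"z":0,"rx":0,"ry":0,"rz":0,"grip":0},{"x":-28,"y":0,"z":0,"rx":0,"ry":0,"rz":0,"grip":0},{"x":-28,"y":0,"z":0,"rx":0,"ry":0,"rz":0,"grip":0},{"x":-1,"y":0,"z":0,"rx":0,"ry":0,"rz":0,"grip":0}]' 20
python3 look.py wrist w5
python3 - <<'E'
from m import *;import pickle
try: print(box(pickle.load(open('w5.pkl','rb'))))
except Exception as e: print(e)
E
```

```text
time: 8.68
eef_pos: [0.4102, -0.1275, 0.1029]
tcp_rot: [1.0, -0.029, -0.003, -0.001]
contact_force: [-0.1, 0.5, -0.5]
opening: 0.003
finger_force: 0.0
[ 0.4124 -0.1284  0.1038] [ 9.996e-01 -2.970e-02 -1.000e-03 -5.000e-04] [ 0.6 -0.1  0.1] 8.73
{'panel': ((471.2569885253906, -132.99844360351562), (82.9176025390625, 81.12700653076172)), 'outer': ((442.6991271972656, -130.82113647460938), (125.37200164794922, 181.8306427001953), 86.80133056640625), 'plug': array([ 0.4600942 , -0.11093881]), 'yaw': np.float64(176.61758422851562), 'err': np.float64(0.000573912183995601), 't': np.float64(3.0825583617060066), 'c': array([ 0.47125699, -0.13299844])}
```

View pics/w5.png

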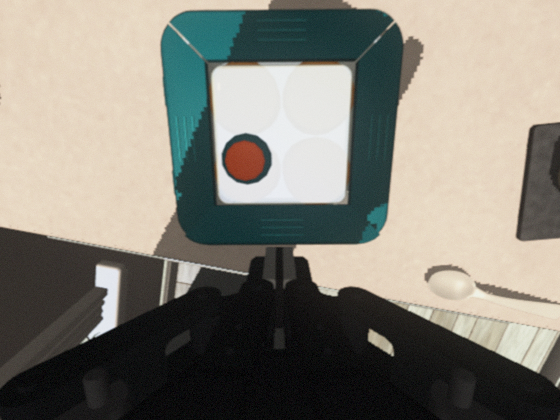

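The box hasn't moved. The mitres at the two far corners (190,40) and (380,40) look flush, while the near side a, with ridges at (280,225), still stands. Pressing a.

```bash
python3 -m creep '[{"x":0,"y":0,"z":14,"rx":0,"ry":0,"rz":0,"grip":0},{"x":0,"y":0,"z":13,"rx":0,"ry":0,"rz":0,"grip":0},{"x":0,"y":0,"z":1.5,"rx":0,"ry":0,"rz":0,"grip":0},{"x":0,"y":0,"z":1.5,"rx":0,"ry":0,"rz":0,"grip":0},{"x":0,"y":0,"z":1.5,"rx":0,"ry":0,"rz":0,"grip":0},{"x":0,"y":0,"z":1.5,"rx":0,"ry":0,"rz":0,"grip":0},{"x":0,"y":0,"z":1.5,"rx":0,"ry":0,"rz":0,"grip":0},{"x":0,"y":0,"z":1.5,"rx":0,"ry":0,"rz":0,"grip":0},{"x":0,"y":0,"z":1,"rx":0,"ry":0,"rz":0,"grip":0},{"x":0,"y":0,"z":0,"rx":0,"ry":0,"rz":0,"grip":0}]' 20;  python3 -m creep '[{"x":0,"y":0,"z":0.5,"rx":0,"ry":0,"rz":0,"grip":0},{"x":0,"y":0,"z":0.5,"rx":0,"ry":0,"rz":0,"grip":0},{"x":0,"y":0,"z":0.5,"rx":0,"ry":0,"rz":0,"grip":0},{"x":0,"y":0,"z":0.5,"rx":0,"ry":0,"rz":0,"grip":0},{"x":0,"y":0,"z":0.5,"rx":0,"ry":0,"rz":0,"grip":0},{"x":0,"y":0,"z":0.5,"rx":0,"ry":0,"rz":0,"grip":0},{"x":0,"y":0,"z":0,"rx":0,"ry":0,"rz":0,"grip":0},{"x":0,"y":0,"z":0,"rx":0,"ry":0,"rz":0,"grip":0},{"x":0,"y":0,"z":0,"rx":0,"ry":0,"rz":0,"grip":0},{"x":0,"y":0,"z":0,"rx":0,"ry":0,"rz":0,"grip":0}]' 20
```

```text
time: 9.57
eef_pos: [0.4154, -0.1294, 0.0681]
tcp_rot: [1.0, -0.029, 0.0, 0.0]
contact_force: [-0.8, -0.1, 0.2]
opening: 0.002
finger_force: 0.5
time: 10.4
eef_pos: [0.4153, -0.1295, 0.0674]
tcp_rot: [1.0, -0.029, -0.001, -0.0]
contact_force: [-8.2, 3.1, 19.1]
opening: -0.003
finger_force: 9.3
```

```bash
python3 -m creep '[{"x":0,"y":0,"z":-20,"rx":0,"ry":0,"rz":0,"grip":0},{"x":0,"y":0,"z":-30,"rx":0,"ry":0,"rz":0,"grip":0},{"x":0,"y":0,"z":-25,"rx":0,"ry":0,"rz":0,"grip":0},{"x":0,"y":0,"z":0,"rx":0,"ry":0,"rz":0,"grip":0},{"x":0,"y":0,"z":0,"rx":0,"ry":0,"rz":0,"grip":0},{"x":0,"y":0,"z":0,"rx":0,"ry":0,"rz":0,"grip":0},{"x":0,"y":0,"z":0,"rx":0,"ry":0,"rz":0,"grip":0},{"x":0,"y":0,"z":0,"rx":0,"ry":0,"rz":0,"grip":0},{"x":0,"y":0,"z":0,"rx":0,"ry":0,"rz":0,"grip":0},{"x":0,"y":0,"z":0,"rx":0,"ry":0,"rz":0,"grip":0}]' 20
python3 look.py wrist w6;python3 look.py side sd6
python3 - <<'E'
from m import *;import pickle
print(box(pickle.load(open('w6.pkl','rb'))))
a=cv2.imread('pics/w6.png')[40:340,130:430];b=cv2.imread('pics/sd6.png')[185:245,210:290]
cv2.imwrite('pics/c6.png',np.hstack([cv2.resize(a,(400,400),interpolation=2),cv2.resize(b,(400,400),interpolation=2)]))
E
```

```text
time: 11.23
eef_pos: [0.4145, -0.129, 0.1389]
tcp_rot: [1.0, -0.029, -0.001, -0.0]
contact_force: [0.6, 0.8, 0.8]
opening: 0.002
finger_force: 0.0
[ 0.4146 -0.1291  0.1392] [ 9.996e-01 -2.930e-02 -6.000e-04 -3.000e-04] [-0.8  0.6 -0.5] 11.28
[ 0.4147 -0.1292  0.1394] [ 9.996e-01 -2.930e-02 -4.000e-04 -2.000e-04] [-0.4 -0.9  0. ] 11.33
{'panel': ((470.65008544921875, -132.72344970703125), (82.75472259521484, 81.2650146484375)), 'outer': ((445.6988220214844, -130.88719177246094), (125.90076446533203, 175.98118591308594), 86.9743881225586), 'plug': array([ 0.45988493, -0.1108284 ]), 'yaw': np.float64(176.62049865722656), 'err': np.float64(0.00022545185432771263), 't': np.float64(3.082609228082827), 'c': array([ 0.47065009, -0.13272345])}
```

View pics/c6.png

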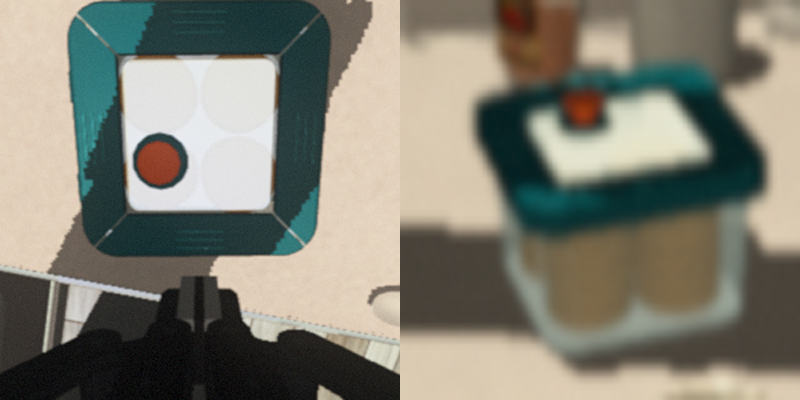

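All four mitres are now visible and flush, the side view shows a flat rim, and the plug still stands open. Now the plug.

```bash
python3 -m creep '[{"x":14,"y":-7,"z":10,"rx":0,"ry":0,"rz":0,"grip":0},{"x":15,"y":-7,"z":10,"rx":0,"ry":0,"rz":0,"grip":0},{"x":15,"y":-7,"z":10,"rx":0,"ry":0,"rz":0,"grip":0},{"x":0,"y":0,"z":14,"rx":0,"ry":0,"rz":0,"grip":0},{"x":0,"y":0,"z":14,"rx":0,"ry":0,"rz":0,"grip":0},{"x":0,"y":0,"z":2,"rx":0,"ry":0,"rz":0,"grip":0},{"x":0,"y":0,"z":2,"rx":0,"ry":0,"rz":0,"grip":0},{"x":0,"y":0,"z":2,"rx":0,"ry":0,"rz":0,"grip":0},{"x":0,"y":0,"z":2,"rx":0,"ry":0,"rz":0,"grip":0},{"x":0,"y":0,"z":2,"rx":0,"ry":0,"rz":0,"grip":0}]' 20;  python3 -m creep '[{"x":0,"y":0,"z":1,"rx":0,"ry":0,"rz":0,"grip":0},{"x":0,"y":0,"z":1,"rx":0,"ry":0,"rz":0,"grip":0},{"x":0,"y":0,"z":1,"rx":0,"ry":0,"rz":0,"grip":0},{"x":0,"y":0,"z":0.5,"rx":0,"ry":0,"rz":0,"grip":0},{"x":0,"y":0,"z":0.5,"rx":0,"ry":0,"rz":0,"grip":0},{"x":0,"y":0,"z":0,"rx":0,"ry":0,"rz":0,"grip":0},{"x":0,"y":0,"z":0,"rx":0,"ry":0,"rz":0,"grip":0},{"x":0,"y":0,"z":0,"rx":0,"ry":0,"rz":0,"grip":0},{"x":0,"y":0,"z":0,"rx":0,"ry":0,"rz":0,"grip":0},{"x":0,"y":0,"z":0,"rx":0,"ry":0,"rz":0,"grip":0}]' 20
```

```text
time: 12.17
eef_pos: [0.4606, -0.1112, 0.073]
tcp_rot: [1.0, -0.029, 0.0, 0.0]
contact_force: [-1.4, 0.1, 4.0]
opening: 0.002
finger_force: 2.1
time: 13.0
eef_pos: [0.4605, -0.1112, 0.0686]
tcp_rot: [1.0, -0.029, 0.0, 0.0]
contact_force: [-2.3, -0.5, 6.1]
opening: -0.002
finger_force: 3.1
```

Force is just starting to rise near the stop, so I press a little further and then lift away.

```bash
python3 -m creep '[{"x":0,"y":0,"z":0.5,"rx":0,"ry":0,"rz":0,"grip":0},{"x":0,"y":0,"z":0.5,"rx":0,"ry":0,"rz":0,"grip":0},{"x":0,"y":0,"z":0.5,"rx":0,"ry":0,"rz":0,"grip":0},{"x":0,"y":0,"z":0.5,"rx":0,"ry":0,"rz":0,"grip":0},{"x":0,"y":0,"z":0.5,"rx":0,"ry":0,"rz":0,"grip":0},{"x":0,"y":0,"z":0.5,"rx":0,"ry":0,"rz":0,"grip":0},{"x":0,"y":0,"z":0,"rx":0,"ry":0,"rz":0,"grip":0},{"x":0,"y":0,"z":0,"rx":0,"ry":0,"rz":0,"grip":0},{"x":0,"y":0,"z":0,"rx":0,"ry":0,"rz":0,"grip":0},{"x":0,"y":0,"z":0,"rx":0,"ry":0,"rz":0,"grip":0}]' 20
```

```text
time: 13.83
eef_pos: [0.4606, -0.1112, 0.0667]
tcp_rot: [1.0, -0.029, 0.0, 0.0]
contact_force: [-5.1, 0.8, 12.6]
opening: 0.0
finger_force: 6.5
```

```bash
python3 -m creep '[{"x":0,"y":0,"z":0.5,"rx":0,"ry":0,"rz":0,"grip":0},{"x":0,"y":0,"z":0.5,"rx":0,"ry":0,"rz":0,"grip":0},{"x":0,"y":0,"z":0.5,"rx":0,"ry":0,"rz":0,"grip":0},{"x":0,"y":0,"z":0.5,"rx":0,"ry":0,"rz":0,"grip":0},{"x":0,"y":0,"z":0,"rx":0,"ry":0,"rz":0,"grip":0},{"x":0,"y":0,"z":0,"rx":0,"ry":0,"rz":0,"grip":0},{"x":0,"y":0,"z":0,"rx":0,"ry":0,"rz":0,"grip":0},{"x":0,"y":0,"z":0,"rx":0,"ry":0,"rz":0,"grip":0},{"x":0,"y":0,"z":0,"rx":0,"ry":0,"rz":0,"grip":0},{"x":0,"y":0,"z":0,"rx":0,"ry":0,"rz":0,"grip":0}]' 20
```

```text
time: 14.67
eef_pos: [0.4606, -0.1112, 0.0654]
tcp_rot: [1.0, -0.029, -0.0, 0.0]
contact_force: [-7.1, 2.8, 17.5]
opening: -0.002
finger_force: 8.8
```

```bash
python3 -m creep '[{"x":0,"y":0,"z":-20,"rx":0,"ry":0,"rz":0,"grip":0},{"x":0,"y":0,"z":-20,"rx":0,"ry":0,"rz":0,"grip":0},{"x":-15,"y":7,"z":-15,"rx":0,"ry":0,"rz":0,"grip":0},{"x":-15,"y":7,"z":-15,"rx":0,"ry":0,"rz":0,"grip":0},{"x":-14,"y":7,"z":-8,"rx":0,"ry":0,"rz":0,"grip":0},{"x":0,"y":0,"z":0,"rx":0,"ry":0,"rz":0,"grip":0},{"x":0,"y":0,"z":0,"rx":0,"ry":0,"rz":0,"grip":0},{"x":0,"y":0,"z":0,"rx":0,"ry":0,"rz":0,"grip":0},{"x":0,"y":0,"z":0,"rx":0,"ry":0,"rz":0,"grip":0},{"x":0,"y":0,"z":0,"rx":0,"ry":0,"rz":0,"grip":0}]' 20
python3 look.py wrist w7;python3 look.py side sd7
python3 - <<'E'
from m import *;import pickle
for n,z in(('6',.0746),('7',.0696)):
    w=pickle.load(open(f'w{n}.pkl','rb')); s=pickle.load(open(f'sd{n}.pkl','rb'));b=box(w);print(n,b['c'],b['yaw'],b['plug'])
    L=[]
    for d in(w,s):
        ob=blobs(d['color'],(0,150,80),(18,255,255),8)[2]; p=proj(d,[.46,-.111,.072]); o=min(ob,key=lambda q:np.hypot(*(q[2]-p)))
        P=np.array(d['K'])@np.c_[d['R'],d['t']]; L.append((P,o[2])); print(o[:3])
    X=cv2.triangulatePoints(L[0][0],L[1][0],L[0][1],L[1][1]);print((X[:3]/X[3]).ravel())
a=cv2.imread('pics/w7.png')[40:340,130:430];b=cv2.imread('pics/sd7.png')[185:245,210:290]
cv2.imwrite('pics/c7.png',np.hstack([cv2.resize(a,(400,400),interpolation=2),cv2.resize(b,(400,400),interpolation=2)]))
E
```

```text
time: 15.5
eef_pos: [0.415, -0.1288, 0.1399]
tcp_rot: [1.0, -0.029, -0.001, -0.0]
contact_force: [0.5, -0.0, 0.0]
opening: 0.003
finger_force: 0.0
[ 0.415  -0.1289  0.14  ] [ 9.996e-01 -2.900e-02 -6.000e-04 -4.000e-04] [ 0.  -0.8 -0.7] 15.55
[ 0.415  -0.1289  0.1402] [ 9.996e-01 -2.900e-02 -5.000e-04 -3.000e-04] [ 0.6 -0.6 -0.2] 15.6
6 [ 0.47065009 -0.13272345] 176.62049865722656 [ 0.45988493 -0.1108284 ]
(783, (233, 146, 32, 32), array([248.4, 161.7]))
(28, (243, 199, 7, 5), array([246.1, 200.7]))
[ 0.46023358 -0.11088366  0.07323577]
7 [ 0.47078568 -0.13271143] 176.65450286865234 [ 0.46041681 -0.1115575 ]
(724, (235, 146, 31, 31), array([249.9, 161.4]))
(13, (244, 201, 5, 3), array([246. , 202.2]))
[ 0.45994481 -0.11102517  0.06913674]
```

View pics/c7.png

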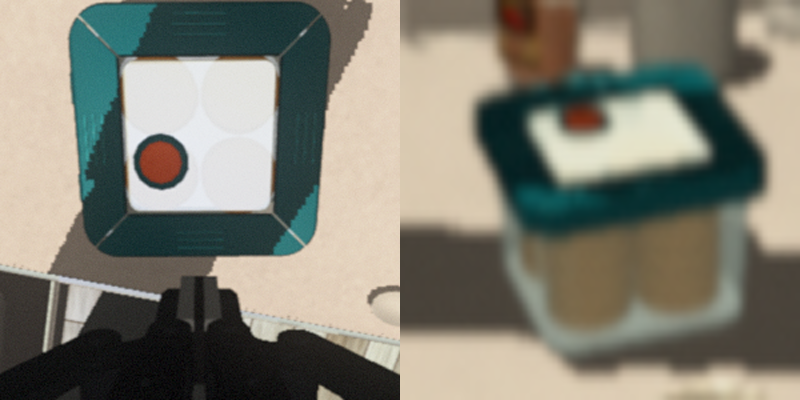

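The plug top dropped to about 0.069 m, its fully-home height. The rims are flush at all four mitres, the box hasn't moved and the robot is clear. Handing in.

```bash
python3 -c "from plant import sign_off; print(sign_off())"
```

```text
the job is handed in; nothing more can be done
None
```

I pressed all three rim sides down flat and then pushed the vent plug fully in, without moving the box, and handed the job in at 15.6 s; the hand-in returned no verdict.

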